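Stop the stirrer and push its counterweighted guard up past balance

TASK

Press the red stop button, then push the yellow front bar of the stirrer's clear splash guard up and back with the outside of the fingers, gently and without gripping it, until the guard passes its balance point and stays raised against its stop by itself. Leave the green button alone, and do not shift or lift the beakers, the dropper bottle or the marker.

Things in the scene. Friction and masses are not known exactly. Their poses are not given: they have to be found in the camera images.
- guard_bar (a point): centre of the guard's level yellow front bar: a sleeve 18 mm thick and 206 mm long, turning freely on its rod, with black rubber ends. With the guard down it lies 130 mm above the worktop, with nothing under it but the stirrer's base (top 24 mm above the worktop) and open space in front. It moves with the guard on a circle of 180 mm radius about the hinge.
- guard_hinge (a point): mid-point of the guard's hinge line, 130 mm above the worktop, at the rear of the fixed white stirrer base (236 x 212 mm). With the guard down, the level direction from guard_bar to guard_hinge is the stirrer's own +x (within 0.2 rad of the robot's). Grey cheeks carry the hinge at 117 mm to either side, up to 151 mm high.
- guard (a joint): angle of the clear splash guard about its level hinge, rad: 0 = down (level, over the beaker), growing as the front bar goes up and then back; stop at 1.65 (bar just past straight above the hinge, 310 mm above the worktop). It falls shut below about 0.9 rad and falls open above that, damped, in about two seconds. Lifting at the bar takes about 1 to 1.5 N.
- stop_button (a joint): travel of the red button, m: 0 = up, 0.006 = fully down; springs back; about 5 N presses it fully down. It counts as pressed beyond 0.004.
- stop_button_top (a point): centre of the top face of the red button (34 mm wide), pressed straight down. It sits on a fixed grey box, 80 x 70 mm and 29 mm high, standing to the left or the right of the stirrer.
- start_button (a joint): travel of the green button, m; same make as the red one. Must not be pressed.
- start_button_top (a point): centre of the top face of the green button, on a box like the other one, on the other side of the stirrer.
- beaker_in_centre (a point): centre, half-way up, of the loose small glass beaker (59 x 62 x 72 mm) on the stirrer's plate under the guard; its rim is about 100 mm above the worktop. Bystander.
- beaker_out_centre (a point): centre, half-way up, of a loose small glass beaker (61 x 65 x 82 mm) standing on the worktop behind one of the button boxes. Bystander.
- dropper_centre (a point): centre, half-way up, of a loose dropper bottle with a red teat (30 x 30 x 86 mm) behind the other button box. Bystander.
- pen_centre (a point): middle of a loose white marker with black ends (17 x 136 x 18 mm) lying on the worktop in front of the stirrer. Bystander.
- counterweight (a point): centre of the guard's dark steel counterweight roller, 34 mm thick, parallel to the hinge; part of the guard and turns with it. With the guard down it lies 25 mm behind and 55 mm above the hinge. Two aluminium side arms join it to the hinge and the yellow bar; the clear sheet on them reaches right up to the bar, so fingers cannot go behind it.
Things that resemble listed ones, but are neither listed nor needed, are in the scene too. What is shaped like the part that bears stop_button but purple is not meant.

How it is judged:
By the outcome, as a careful person would: the job done as asked, in the order asked, and still so for the second after the job is handed in, with the robot touching nothing.
It also fails if it takes over 56 s, if anything falls off the work surface, if the arm or the gripper's body presses on something with over 40 N, if the wrist force passes 120 N, or if a joint passes its speed limit or range.

ROBOT

A 6-joint arm with a two-finger parallel gripper is mounted at the origin on a cart in front of the work surface, level with it; the furniture and walls round the work are solid. World frame = base frame: x ahead of the robot, y to its left, z up, the work surface at z = 0. Lengths are in m, angles in rad, forces in N, time in s.
With the tool pointing down it reaches from about 0.375 to 0.9 m from the base axis. Payload 3.1 kg.
Tool frame: the origin (TCP) lies at the very end of the fingers, on their centre line; the grasp point (between the pads) lies 19 mm behind it; z points along the fingers, y is the line along which they close (so a half turn about z gives the same grasp; the last joint's range is limited). The gripper opens to 87 mm and grips with 3 to 60 N. Pads are 19 mm wide; open, the fingers measure 117 mm over their backs; the gripper's body (75 mm by 190 mm) begins 51 mm behind the grasp point.
Start: joints at [1.075, 0.527, 1.433, -0, 1.181, -0.178], TCP at [0.195, 0.594, 0.223] pointing down, gripper open.
Joint ranges: [-3.08, 3.08], [-0.75, 2.2], [0.22, 2.44], [-1.43, 4.57], [0, 2.65], [-2.85, 2.85]. Speed limits (rad/s): [2.79, 2.79, 3.14, 3.14, 3.14, 3.14].

INTERFACE

Orientations are given as a unit quaternion [x, y, z, w].
In Python, from rig import status, viewer, robot gives the robot as it stands.
- The arm moves only by the tool arm_command, never from a script. Its arguments are lists of equal length, an entry for each row: "delta_rot": the turn, a rotation vector about the tool's x, y, z in degrees, a list of three; "delta_pos": the shift along the tool's x, y, z in m, a list of three; "gripper": the closure, from -1 (fully open) to 1 (shut). In form: {"delta_rot": [[rx, ry, rz], ...], "delta_pos": [[dx, dy, dz], ...], "gripper": [gripper, ...]}. A call has 1 to 12 rows; each row is the pose to reach, as a shift and turn from the pose commanded when the call began, along the tool's axes at that moment; what a row does not reach only later rows make up. A row lasts 1/12 s, in which the tool goes at most 41.7 mm and 7.16 degrees, less where a joint would pass 70% of its speed; a pose out of reach is approached as far as the arm can. A call with a gripper value outside its range is refused whole. The fingers move at their own pace and stop on an object; "grip_force" is the grip in N (left out, the last holds). Time passes only in rows, so rows that repeat a pose let the fingers close. It gives the time, the measured TCP pose, the force, the opening and the grip force at its end, in the units of the state.
- status.get_obs(): the state, without advancing time (a new reading comes with each control period).
- viewer.camera(name): name is "scene" or "top" or "wrist"; returns a dict with "pixels" (480x640x3 uint8, blue, green, red), "fx", "fy", "cx", "cy" (pixels), "pose" (4x4, takes a point from camera to world coordinates); the wrist camera has in their place "mount" (4x4, takes a point from camera to tool coordinates, whose origin is the TCP and whose axes are the flange's). Camera axes: x right, y down, z forward; pixel columns grow to the right and rows downward; lengths in m; the calibration is good to about 2 mm. A picture is of the moment at which its call begins: read the wrist's pose just before it. There is no depth.
- robot.hand_in(): hands the job in; it is judged then, once.
The state is a dict: "time": time; "q": joint angles; "joint_velocities": joint speeds; "joint_torque": joint torques, N m; "position": TCP position; "tool_rot": TCP orientation; "ft_force": force on the tool from outside, world axes, zero at the start; "moment": the same for the moment, N m; "grip_width": finger opening in m; "grip_force": force on a finger pad.
Only numpy, scipy, OpenCV 4.12 (cv2) and the standard library are available. Lean on these libraries where they do the work, as an engineer would, in place of code of your own. Each camera call takes 0.05 s, during which the arm holds its last target. There are 200 camera calls.

## Working session

There is one attempt and no reset: what is moved stays moved. The work goes in short steps, Python scripts to look and compute and a tool call to move; the robot and the scene stay as the last step left them, time stands still between calls to the robot, and variables do not carry over. Pictures are saved under pics/ and viewed, at most 10 in all, crops included, and the job is handed in when it is done.

Besides the shell and the picture viewer there is one more tool, called as name(argument=value, ...) on one line, values as JSON. arm_command: Moves the arm, as the interface text tells. Its arguments: {"type":"object","properties":{"delta_rot":{"type":"array","items":{"type":"array","items":{"type":"number"}}},"delta_pos":{"type":"array","items":{"type":"array","items":{"type":"number"}}},"gripper":{"type":"array","items":{"type":"number"}},"grip_force":{"type":"number"}},"required":["delta_rot","delta_pos","gripper"]}

```bash
mkdir -p pics; ls
cat > h.py <<'E'
import numpy as np, cv2
from rig import status, viewer, robot
from scipy.spatial.transform import Rotation as R
def cam(n):
    s=status.get_obs(); c=viewer.camera(n); c=dict(c)
    if 'pose' not in c or n=='wrist':
        T=np.eye(4);T[:3,:3]=R.from_quat(s['tool_rot']).as_matrix();T[:3,3]=s['position']
        c['pose']=T@np.array(c['mount'])
    c['pose']=np.array(c['pose']); return c
def ray(c,u,v):
    d=c['pose'][:3,:3]@np.array([(u-c['cx'])/c['fx'],(v-c['cy'])/c['fy'],1]); return c['pose'][:3,3],d/np.linalg.norm(d)
def onz(c,u,v,z):
    o,d=ray(c,u,v); return o+d*(z-o[2])/d[2]
def proj(c,p):
    q=np.linalg.inv(c['pose'])@np.append(p,1); return c['fx']*q[0]/q[2]+c['cx'],c['fy']*q[1]/q[2]+c['cy']
E
python3 - <<'E'
from h import *
s=status.get_obs()
for k in s: print(k,np.round(s[k],3))
for n in ('scene','top'):
    c=cam(n); cv2.imwrite(f'pics/{n}0.png',c['pixels']); print(n,c['pose'].round(3).tolist(),c['fx'])
E
```

```text
pics
time 0.0
q [ 1.074  0.528  1.434  0.     1.181 -0.178]
joint_velocities [-0.002  0.002  0.     0.     0.001  0.   ]
joint_torque [ -0.    -44.005 -17.659   0.063   0.058  -0.   ]
position [0.195 0.593 0.222]
tool_rot [ 0.158  0.987 -0.001 -0.   ]
ft_force [-0.365 -0.271 -0.03 ]
moment [-0.004  0.047  0.039]
grip_force 0.0
grip_width 0.087
scene [[0.49, -0.43, 0.758, -0.365], [-0.871, -0.221, 0.438, -0.532], [-0.021, -0.875, -0.483, 0.748], [0.0, 0.0, 0.0, 1.0]] 578.0416421530795
top [[0.009, -0.987, 0.158, 0.438], [-1.0, -0.009, -0.002, 0.051], [0.004, -0.158, -0.987, 1.01], [0.0, 0.0, 0.0, 1.0]] 435.2917687076459
```

View pics/scene0.png

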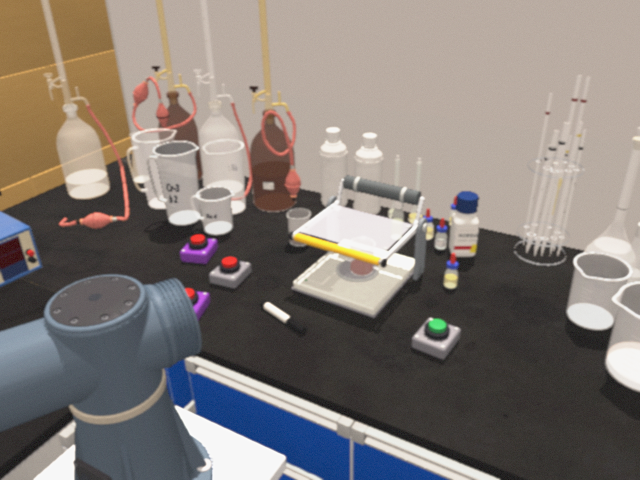

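View pics/top0.png

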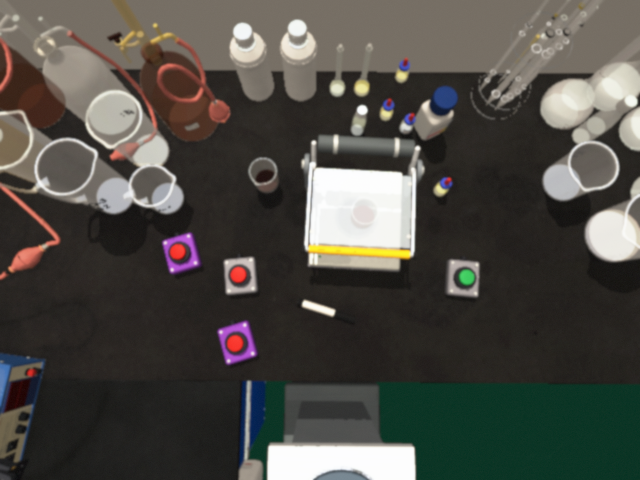

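Red buttons in the top view: purple boxes at (178,252) and (235,343), and a grey box at (238,275), which is left of the stirrer and the one I choose. The green button is at (466,277), the yellow bar runs (308,250)–(410,253), and the marker is at (325,310). Next I measure these and check the choice in a crop.

Run:
```python
from h import *
def blobs(c,lo,hi,amin=30):
    h=cv2.cvtColor(c['pixels'],cv2.COLOR_BGR2HSV); m=cv2.inRange(h,np.array(lo),np.array(hi))
    if lo[0]==0: m|=cv2.inRange(h,np.array([174,lo[1],lo[2]]),np.array([180,255,255]))
    k,_,st,ce=cv2.connectedComponentsWithStats(m)
    return [(ce[i].round(1),st[i].tolist()) for i in range(1,k) if st[i][4]>amin],m
T=cam('top');S=cam('scene')
for c,n in((T,'top'),(S,'scene')):
    print(n,'red');[print(b) for b in blobs(c,(0,200,150),(6,255,255))[0]]
    print('yel');[print(b) for b in blobs(c,(22,180,150),(32,255,255),80)[0]]
def tri(a,b):
    (o,d),(p,e)=ray(T,*a),ray(S,*b); A=np.c_[d,-e]; t=np.linalg.lstsq(A,p-o,rcond=None)[0]
    return (o+d*t[0]).round(4),(p+e*t[1]).round(4)
print('stop',tri((238,275),(230.5,264.5)))
h,m=blobs(T,(22,180,150),(32,255,255))
n,l=cv2.connectedComponents(m)
ys,xs=np.where(m[235:265,300:420]);ys+=235;xs+=300
r=cv2.minAreaRect(np.c_[xs,ys].astype(np.float32));print(r)
p=np.polyfit(xs,ys,1)
for x in (xs.min(),(xs.min()+xs.max())/2,xs.max()): print(x,np.polyval(p,x),onz(T,x,np.polyval(p,x),.13).round(4))
for px in [(238,275),(466,277)]: print(onz(T,*px,.045).round(4))
for px in [(303,305),(352,321)]: print('pen',onz(T,*px,.009).round(4))
cv2.imwrite('pics/c.png',np.hstack([cv2.resize(T['pixels'][215:375,140:300],(400,400)),cv2.resize(S['pixels'][220:320,170:270],(400,400))]))
```

```text
top red
(array([177.1, 252.5]), [171, 246, 14, 13, 131])
(array([237.9, 276.6]), [231, 271, 15, 11, 108])
(array([234.8, 343.1]), [228, 336, 15, 15, 180])
yel
(array([360.6, 251.2]), [309, 246, 100, 12, 643])
scene red
yel
(array([335.2, 247.4]), [296, 235, 82, 28, 362])
stop (array([0.516 , 0.232 , 0.0397]), array([0.5201, 0.2266, 0.039 ]))
((358.60638427734375, 251.26699829101562), (99.22090148925781, 7.229903697967529), 2.726310968399048)
309 248.35983939293115 [0.5645 0.0723 0.13  ]
358.5 251.0968522214779 [ 0.5598 -0.0288  0.13  ]
408 253.8338650500246 [ 0.5551 -0.1298  0.13  ]
[0.5156 0.231  0.045 ]
[ 0.5158 -0.2748  0.045 ]
pen [0.4516 0.0872 0.009 ]
pen [ 0.4167 -0.0242  0.009 ]
```

View pics/c.png

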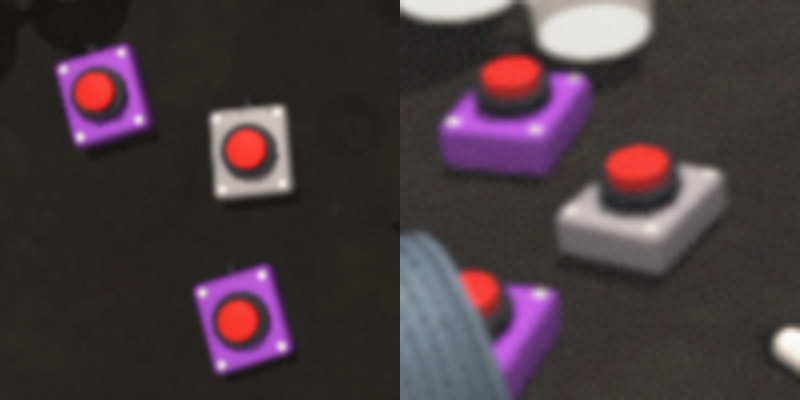

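The crop confirms it: the red button on the grey box is at top px (239,275), with both purple-box buttons beside it. Now I move to hover over it with the gripper closed.

arm_command(delta_rot=[[0,0,-1.5],[0,0,-3],[0,0,-4.5],[0,0,-6],[0,0,-7.5],[0,0,-9],[0,0,-10.5],[0,0,-12],[0,0,-13.5],[0,0,-15.5],[0,0,-15.5],[0,0,-15.5]], delta_pos=[[-0.035,-0.02,0],[-0.07,-0.041,0],[-0.105,-0.061,0],[-0.14,-0.082,0],[-0.175,-0.102,0],[-0.21,-0.122,0],[-0.245,-0.143,0],[-0.28,-0.163,0],[-0.315,-0.184,0],[-0.35,-0.204,0.03],[-0.385,-0.224,0.06],[-0.418,-0.244,0.08]], gripper=[1,1,1,1,1,1,1,1,1,1,1,1])

```text
time: 1.2
position: [0.506, 0.2422, 0.151]
tool_rot: [0.024, 1.0, 0.0, -0.0]
ft_force: [0.4, -0.9, -0.3]
grip_width: 0.0148
grip_force: 0.0
```

Run:
```python
from h import *
W=cam('wrist');cv2.imwrite('pics/w1.png',W['pixels']); s=status.get_obs()
print(s['time'],s['position'],R.from_quat(s['tool_rot']).as_matrix().round(3).tolist(),s['grip_width'])
h=cv2.cvtColor(W['pixels'],cv2.COLOR_BGR2HSV); m=cv2.inRange(h,(0,180,120),(8,255,255))|cv2.inRange(h,(172,180,120),(180,255,255))
k,_,st,ce=cv2.connectedComponentsWithStats(m)
for i in range(1,k):
  if st[i][4]>100: print(ce[i],st[i],onz(W,*ce[i],.047).round(4))
T=cam('top');S=cam('scene')
for a,b in [((238.8,274.6),(229.3,260.2))]:
  (o,d),(p,e)=ray(T,*a),ray(S,*b);t=np.linalg.lstsq(np.c_[d,-e],p-o,rcond=None)[0];print(o+d*t[0],p+e*t[1])
```

```text
1.25 [0.50960315 0.23677941 0.14724371] [[-0.999, 0.051, -0.001], [0.051, 0.999, -0.004], [0.001, -0.004, -1.0]] 0.011156765377347458
[0.5158921  0.22782804 0.05271402] [0.51715668 0.22617143 0.05251131]
```

View pics/w1.png

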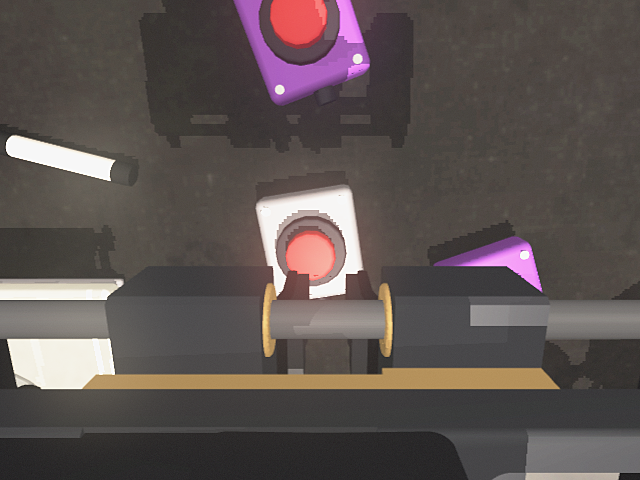

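The wrist view shows the grey-box red button at (311,254), just ahead of the fingers, with purple boxes above and to the right. Both fixes put its top at about (0.516, 0.229, 0.052). I lower to just above it.

arm_command(delta_rot=[[0,0,0],[0,0,0],[0,0,0],[0,0,0]], delta_pos=[[0,0,0.03],[0,-0.001,0.06],[0,-0.002,0.075],[0,-0.002,0.075]], gripper=[1,1,1,1])

```text
time: 1.68
position: [0.5022, 0.2418, 0.0745]
tool_rot: [0.023, 1.0, -0.001, -0.003]
ft_force: [0.4, -0.2, 0.3]
grip_width: 0.0007
grip_force: 0.0
```

Run:
```python
from h import *
W=cam('wrist');s=status.get_obs();print(s['time'],s['position'],s['ft_force'],s['grip_width'])
h=cv2.cvtColor(W['pixels'],cv2.COLOR_BGR2HSV); m=cv2.inRange(h,(0,130,120),(10,255,255))|cv2.inRange(h,(170,130,120),(180,255,255))
k,_,st,ce=cv2.connectedComponentsWithStats(m)
for i in range(1,k):
  if st[i][4]>200: print(ce[i],st[i],onz(W,*ce[i],.05).round(4))
print(proj(W,s['position']),proj(W,[.516,.229,.051]))
cv2.imwrite('pics/w2.png',W['pixels'])
T=cam('top');cv2.imwrite('pics/t2.png',cv2.resize(T['pixels'][215:375,140:300],(400,400)))
```

```text
1.7333 [0.50357196 0.24224953 0.07614543] [-0.06958947 -0.08575537  0.1224645 ] 0.000804785551311381
[290.11968085  12.25531915] [254   0  70  24 752] [0.3857 0.2314 0.05  ]
[558.47708578 366.03642773] [534 352  72  37 851] [0.5558 0.3574 0.05  ]
(np.float64(328.9939072343926), np.float64(300.040970573135)) (np.float64(302.92931586634256), np.float64(304.8559140971686))
```

View pics/w2.png

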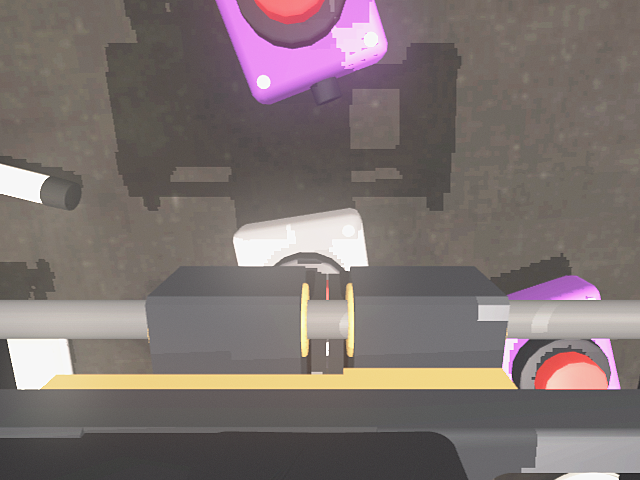

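The fingers are about 18 mm off from the button centre (ring at about (310,270), fingertips at (329,300)), so I correct that before pressing.

arm_command(delta_rot=[[0,0,0],[0,0,0],[0,0,0],[0,0,0]], delta_pos=[[-0.013,-0.0125,0],[-0.013,-0.0125,0.01],[-0.013,-0.0125,0.018],[-0.013,-0.0125,0.018]], gripper=[1,1,1,1])

```text
time: 2.12
position: [0.5165, 0.2288, 0.0582]
tool_rot: [0.024, 1.0, -0.0, -0.001]
ft_force: [-0.2, -0.1, -0.0]
grip_width: 0.0004
grip_force: 0.0
```

arm_command(delta_rot=[[0,0,0],[0,0,0]], delta_pos=[[0,0,0],[0,0,0]], gripper=[1,1])

```text
time: 2.28
position: [0.5171, 0.2289, 0.059]
tool_rot: [0.023, 1.0, 0.0, -0.0]
ft_force: [-0.0, -0.8, 0.2]
grip_width: 0.0003
grip_force: 0.0
```

Positioned at z 0.059 with no contact. Pressing in small steps.

arm_command(delta_rot=[[0,0,0],[0,0,0],[0,0,0],[0,0,0]], delta_pos=[[0,0,0.004],[0,0,0.008],[0,0,0.01],[0,0,0.01]], gripper=[1,1,1,1])

```text
time: 2.62
position: [0.5179, 0.2288, 0.0488]
tool_rot: [0.024, 1.0, 0.0, 0.0]
ft_force: [-0.4, 0.1, 2.7]
grip_width: 0.0002
grip_force: 1.4
```

arm_command(delta_rot=[[0,0,0],[0,0,0],[0,0,0],[0,0,0]], delta_pos=[[0,0,0.002],[0,0,0.003],[0,0,0.004],[0,0,0.004]], gripper=[1,1,1,1])

```text
time: 2.95
position: [0.5179, 0.2288, 0.0454]
tool_rot: [0.024, 1.0, 0.0, 0.0]
ft_force: [0.8, 2.4, 5.5]
grip_width: 0.0001
grip_force: 2.6
```

arm_command(delta_rot=[[0,0,0],[0,0,0],[0,0,0]], delta_pos=[[0,0,0.001],[0,0,0.0015],[0,0,0.0015]], gripper=[1,1,1])

```text
time: 3.2
position: [0.5179, 0.2288, 0.0453]
tool_rot: [0.024, 1.0, 0.0, 0.0]
ft_force: [-2.5, 1.5, 14.1]
grip_width: 0.0009
grip_force: 7.2
```

The force rose to 14 N with no further travel, so the button is fully down (pressed). I rise and move over in front of the guard.

arm_command(delta_rot=[[0,0,0],[0,0,0],[0,0,0],[0,0,0],[0,0,0],[0,0,0],[0,0,0],[0,0,0],[0,0,0],[0,0,0],[0,0,0],[0,0,0]], delta_pos=[[0,0,-0.02],[0,0,-0.06],[0,0,-0.1],[0,0,-0.14],[0,0,-0.18],[0.005,-0.04,-0.19],[0.005,-0.08,-0.19],[0.005,-0.12,-0.19],[0.005,-0.16,-0.19],[0.005,-0.2,-0.19],[0.005,-0.235,-0.19],[0.005,-0.258,-0.19]], gripper=[1,1,1,1,1,1,1,1,1,1,1,1])

```text
time: 4.2
position: [0.4997, -0.0323, 0.2331]
tool_rot: [0.025, 1.0, -0.001, -0.001]
ft_force: [0.4, 0.8, -0.2]
grip_width: 0.0003
grip_force: 0.0
```

arm_command(delta_rot=[[0,-6,0],[0,-12,0],[0,-18,0],[0,-24,0],[0,-30,0],[0,-36,0],[0,-42,0],[0,-48,0],[0,-55,0],[0,-55,0],[0,-55,0],[0,-55,0]], delta_pos=[[0,0,0],[0,0,0],[0,0,0],[0,0,0],[0,0,0],[0,0,0],[0,0,0],[0,0,0],[0,0,0],[0,0,0],[0,0,0],[0,0,0]], gripper=[1,1,1,1,1,1,1,1,1,1,1,1])

```text
time: 5.2
position: [0.5154, 0.0047, 0.3307]
tool_rot: [0.034, 0.91, -0.023, 0.412]
ft_force: [-0.6, 0.6, -0.2]
grip_width: 0.0006
grip_force: 0.0
```

Run:
```python
from h import *
s=status.get_obs();print(s['time'],s['position'],R.from_quat(s['tool_rot']).as_matrix().round(3).tolist(),s['q'],s['ft_force'])
T=cam('top');S=cam('scene')
cv2.imwrite('pics/s3.png',S['pixels'])
for z in (.028,.1): print('beaker',onz(T,364,213,z))
```

```text
5.2 [0.51538889 0.00473786 0.33067167] [[-0.658, 0.082, 0.748], [0.043, 0.997, -0.071], [-0.751, -0.015, -0.66]] [-0.30384554  0.04288961  2.18456898  1.1302805   0.17358467 -2.85392701] [-0.58664919  0.57759847 -0.21550406]
beaker [ 0.6629111  -0.05116125  0.028     ]
beaker [ 0.64640123 -0.04367287  0.1       ]
```

View pics/s3.png

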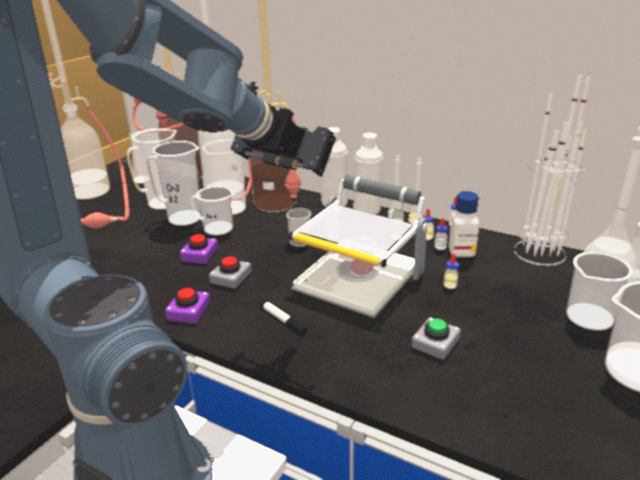

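The wrist ran close to its singular pose (q5≈0, q6 at its limit), so this shallow pitch won't work. I back off to a steeper tool: fingers about 62° below level is enough for a wedge push.

arm_command(delta_rot=[[0,5,0],[0,10,0],[0,15,0],[0,21,0],[0,21,0],[0,21,0],[0,21,0],[0,21,0]], delta_pos=[[0,0,0],[0,0,0],[0,0,0],[0,0,0],[0.02,-0.01,0.012],[0.04,-0.02,0.024],[0.068,-0.035,0.044],[0.068,-0.035,0.044]], gripper=[1,1,1,1,1,1,1,1])

```text
time: 5.97
position: [0.4982, -0.0318, 0.2449]
tool_rot: [0.039, 0.972, -0.016, 0.233]
ft_force: [-1.1, 0.3, -0.6]
grip_width: 0.0005
grip_force: 0.0
```

Run:
```python
from h import *
s=status.get_obs();print(s['time'],s['position'],R.from_quat(s['tool_rot']).as_matrix().round(3).tolist(),s['q'])
```

```text
5.9667 [ 0.49820787 -0.0317921   0.24494183] [[-0.888, 0.083, 0.451], [0.069, 0.996, -0.049], [-0.454, -0.012, -0.891]] [-0.35962342  0.18812839  2.06130144  0.26460628  0.44754986 -2.06303632]
```

arm_command(delta_rot=[[0,0,0],[0,0,0],[0,0,0],[0,0,0],[0,0,0],[0,0,0]], delta_pos=[[0.015,0.001,0.033],[0.03,0.002,0.066],[0.045,0.003,0.1],[0.06,0.004,0.132],[0.06,0.004,0.132],[0.06,0.004,0.132]], gripper=[1,1,1,1,1,1])

```text
time: 6.47
position: [0.5176, -0.0268, 0.1155]
tool_rot: [0.043, 0.973, -0.017, 0.224]
ft_force: [0.0, 0.6, 0.8]
grip_width: 0.0006
grip_force: 0.0
```

Run:
```python
from h import *
s=status.get_obs();print(s['time'],s['position'],R.from_quat(s['tool_rot']).as_matrix().round(3).tolist(),s['q'])
S=cam('scene');W=cam('wrist')
cv2.imwrite('pics/s4.png',np.hstack([cv2.resize(S['pixels'][130:370,170:490],(400,300)),cv2.resize(W['pixels'],(400,300))]))
```

```text
6.4667 [ 0.51763917 -0.0267778   0.11552989] [[-0.896, 0.092, 0.435], [0.077, 0.996, -0.053], [-0.438, -0.014, -0.899]] [-0.31981751  0.50363137  2.14497037  1.06996186  0.09839621 -2.84995412]
```

View pics/s4.png

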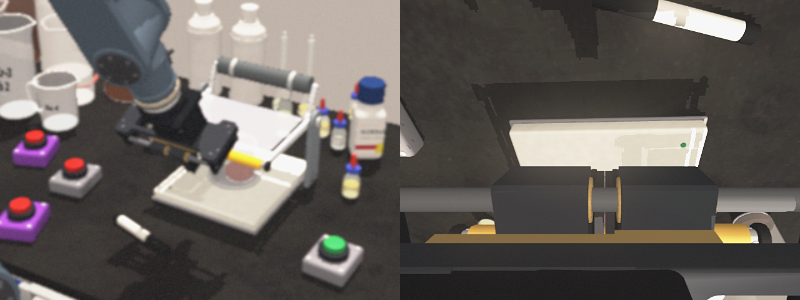

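Fingers are in front of the bar, below its level; nothing has been touched. The wrist is singular here and q6 is at its end. With the tool half-turned about its axis, the wrist can swing through with q6 in mid-range, so I rise and do that.

arm_command(delta_rot=[[0,0,0],[0,0,0],[0,0,0],[0,0,0],[0,0,7],[0,0,14],[0,0,21],[0,0,28],[0,0,35],[0,0,42],[0,0,49],[0,0,56]], delta_pos=[[-0.012,-0.001,-0.036],[-0.024,-0.002,-0.072],[-0.036,-0.003,-0.108],[-0.048,-0.004,-0.1435],[-0.048,-0.004,-0.1435],[-0.048,-0.004,-0.1435],[-0.048,-0.004,-0.1435],[-0.048,-0.004,-0.1435],[-0.048,-0.004,-0.1435],[-0.048,-0.004,-0.1435],[-0.048,-0.004,-0.1435],[-0.048,-0.004,-0.1435]], gripper=[1,1,1,1,1,1,1,1,1,1,1,1])

```text
time: 7.57
position: [0.4963, -0.0271, 0.272]
tool_rot: [0.485, 0.844, 0.087, 0.213]
ft_force: [0.3, 0.4, -0.1]
grip_width: 0.0002
grip_force: 0.0
```

Run:
```python
from h import *
s=status.get_obs();print(s['time'],s['position'],R.from_quat(s['tool_rot']).as_matrix().round(3).tolist(),s['q'])
print(np.round(viewer.camera('wrist')['mount'],3).tolist())
```

```text
7.5667 [ 0.49626247 -0.02710858  0.27202333] [[-0.439, 0.781, 0.443], [0.855, 0.515, -0.059], [-0.274, 0.353, -0.894]] [-0.33753525  0.13649643  2.01955184  0.17852665  0.53733267 -0.99806457]
[[0.001, -0.97, -0.245, 0.066], [1.0, 0.001, 0.0, -0.0], [-0.0, -0.245, 0.97, -0.163], [0.0, 0.0, 0.0, 1.0]]
```

arm_command(delta_rot=[[0,0,7],[0,0,14],[0,0,21],[0,0,28],[0,0,35],[0,0,42],[0,0,49],[0,0,56],[0,0,63],[0,0,70],[0,0,77],[0,0,84]], delta_pos=[[0,0,0],[0,0,0],[0,0,0],[0,0,0],[0,0,0],[0,0,0],[0,0,0],[0,0,0],[0,0,0],[0,0,0],[0,0,0],[0,0,0]], gripper=[1,1,1,1,1,1,1,1,1,1,1,1])

```text
time: 8.62
position: [0.4965, -0.027, 0.2714]
tool_rot: [0.925, 0.304, 0.207, 0.099]
ft_force: [-0.6, -0.7, 1.0]
grip_width: 0.0002
grip_force: 0.0
```

arm_command(delta_rot=[[0,0,7],[0,0,14],[0,0,21],[0,0,28],[0,0,35],[0,0,42],[0,0,42]], delta_pos=[[0,0,0],[0,0,0],[0,0,0],[0,0,0],[0,0,0],[0,0,0],[0,0,0]], gripper=[1,1,1,1,1,1,1])

```text
time: 9.2
position: [0.4966, -0.0269, 0.2714]
tool_rot: [0.972, -0.046, 0.229, 0.019]
ft_force: [-0.9, -0.2, -0.5]
grip_width: 0.0005
grip_force: 0.0
```

Run:
```python
from h import *
s=status.get_obs();M=R.from_quat(s['tool_rot']).as_matrix();print(s['time'],s['position'],M.round(3).tolist(),s['q'])
yaw=-.0465;d=np.radians(40)
def goal(phi):
    p=np.radians(phi);f=np.array([np.cos(yaw),np.sin(yaw),0]);z=f*np.cos(p)-np.array([0,0,np.sin(p)])
    y=-np.array([-np.sin(yaw),np.cos(yaw),0]);return np.c_[np.cross(y,z),y,z]
print(np.degrees(R.from_matrix(M.T@goal(40)).as_rotvec()))
```

```text
9.2 [ 0.49663172 -0.02692407  0.27135468] [[0.891, -0.099, 0.443], [-0.082, -0.995, -0.058], [0.446, 0.016, -0.895]] [-0.33742748  0.13831269  2.01934088  0.18029371  0.53676054  1.19464013]
[ 2.59123829 23.51070484 -1.82250308]
```

arm_command(delta_rot=[[0.6,6,-0.5],[1.2,12,-1],[1.9,18,-1.4],[2.5,23.5,-1.8],[2.5,23.5,-1.8],[2.5,23.5,-1.8]], delta_pos=[[0,0,0],[0,0,0],[0,0,0],[0,0,0],[0,0,0],[0,0,0]], gripper=[1,1,1,1,1,1])

```text
time: 9.7
position: [0.5, -0.0108, 0.2696]
tool_rot: [0.935, -0.015, 0.353, -0.016]
ft_force: [-0.3, 0.4, -0.1]
grip_width: 0.0003
grip_force: 0.0
```

```bash
cat >> h.py <<'E'
yaw=-.0465
def goal(phi):
    p=np.radians(phi);f=np.array([np.cos(yaw),np.sin(yaw),0]);z=f*np.cos(p)-np.array([0,0,np.sin(p)])
    y=-np.array([-np.sin(yaw),np.cos(yaw),0]);return np.c_[np.cross(y,z),y,z]
def to(P,phi=40):
    s=status.get_obs();M=R.from_quat(s['tool_rot']).as_matrix()
    print(round(s['time'],2),s['position'].round(4) if hasattr(s['position'],'round') else s['position'],M[:,2].round(3),'q',np.round(s['q'],3),'F',np.round(s['ft_force'],2))
    print('rot',np.degrees(R.from_matrix(M.T@goal(phi)).as_rotvec()).round(1))
    for p in np.atleast_2d(P): print('pos',(M.T@(p-np.array(s['position']))).round(4))
E
python3 -c "
from h import *
to([.515,-.027,.09])"
```

```text
9.7 [ 0.5    -0.0108  0.2696] [ 0.661  0.02  -0.751] q [-0.438  0.139  2.218  1.207  0.325  0.081] F [-0.29  0.42 -0.06]
rot [-2.9  8.7 -0.5]
pos [-0.1066  0.0234  0.1443]
```

Swinging through as hoped (q4 1.2, q6 near 0). Descending to the pre-contact point.

arm_command(delta_rot=[[-2.9,8.7,-0.5],[-2.9,8.7,-0.5],[-2.9,8.7,-0.5],[-2.9,8.7,-0.5],[-2.9,8.7,-0.5],[-2.9,8.7,-0.5],[-2.9,8.7,-0.5],[-2.9,8.7,-0.5],[-2.9,8.7,-0.5],[-2.9,8.7,-0.5]], delta_pos=[[0,0,0],[-0.01,0.003,0.015],[-0.025,0.006,0.035],[-0.04,0.01,0.055],[-0.055,0.013,0.075],[-0.07,0.016,0.095],[-0.085,0.02,0.115],[-0.1,0.023,0.135],[-0.107,0.023,0.144],[-0.107,0.023,0.144]], gripper=[1,1,1,1,1,1,1,1,1,1])

```text
time: 10.53
position: [0.5243, -0.0161, 0.1166]
tool_rot: [0.906, -0.019, 0.423, 0.012]
ft_force: [1.3, 0.7, -0.6]
grip_width: 0.0002
grip_force: 0.0
```

```bash
python3 -c "
from h import *
to([.515,-.027,.09])"
```

```text
10.53 [ 0.5243 -0.0161  0.1166] [ 0.765 -0.037 -0.643] q [-0.408  0.772  2.441  2.802  0.94  -1.608] F [ 1.35  0.69 -0.61]
rot [ 0.1 -0.   0.3]
pos [-0.0261  0.0112  0.0104]
```

```bash
python3 -c "
from h import *
to([[.535,-.025,.105],[.545,-.028,.095]],50)"
```

```text
10.53 [ 0.5243 -0.0161  0.1166] [ 0.765 -0.037 -0.643] q [-0.408  0.772  2.441  2.802  0.94  -1.608] F [ 1.35  0.69 -0.61]
rot [  0.1 -10.    0.2]
pos [-0.0018  0.0084  0.016 ]
pos [-0.0029  0.0109  0.0301]
```

arm_command(delta_rot=[[0,-5,0],[0,-10,0],[0,-10,0],[0,-10,0],[0,-10,0],[0,-10,0]], delta_pos=[[0,0,0],[-0.001,0.004,0.008],[-0.002,0.008,0.016],[-0.003,0.011,0.03],[-0.003,0.011,0.03],[-0.003,0.011,0.03]], gripper=[1,1,1,1,1,1])

```text
time: 11.03
position: [0.5429, -0.0283, 0.0935]
tool_rot: [0.941, -0.023, 0.339, 0.007]
ft_force: [-0.6, -0.2, 1.0]
grip_width: 0.0005
grip_force: 0.0
```

Run:
```python
from h import *
phi=50;p=np.radians(phi);f=np.array([np.cos(yaw),np.sin(yaw),0]);B=np.array([.56,-.029,.13]);Z=np.array([0,0,1])
n=f*np.sin(p)+Z*np.cos(p);d=f*np.cos(p)-Z*np.sin(p)
P=[B+.18*((1-np.cos(t))*f+np.sin(t)*Z)-.019*n+.020*d for t in np.radians([0,10,20,30,40,50,60,70])]
to(P,50)
S=cam('scene');T=cam('top')
cv2.imwrite('pics/s5.png',np.hstack([cv2.resize(S['pixels'][160:310,250:450],(400,300)),cv2.resize(T['pixels'][190:310,280:440],(400,300))]))
```

```text
11.03 [ 0.5429 -0.0283  0.0935] [ 0.637 -0.029 -0.771] q [-0.38   0.669  2.272  2.695  0.505 -1.431] F [-0.64 -0.21  1.03]
rot [-0.   0.4 -0.2]
pos [ 0.0176 -0.0002  0.003 ]
pos [ 0.0396 -0.0003 -0.0194]
pos [ 0.0652 -0.0004 -0.0376]
pos [ 0.0936 -0.0005 -0.051 ]
pos [ 0.1238 -0.0006 -0.0594]
pos [ 0.155  -0.0008 -0.0623]
pos [ 0.1863 -0.0009 -0.0598]
pos [ 0.2167 -0.001  -0.0519]
```

View pics/s5.png

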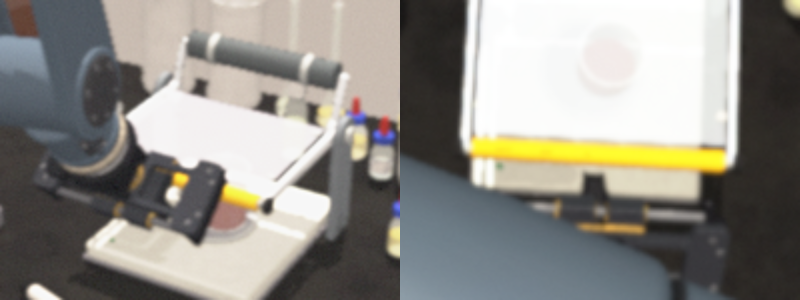

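The view shows closed fingers under the middle of the yellow bar (right crop (597,185), bar at row 153), not touching it and clear of the beaker. Starting the lift along the bar's circle.

arm_command(delta_rot=[[0,0,0],[0,0,0],[0,0,0],[0,0,0],[0,0,0],[0,0,0],[0,0,0],[0,0,0],[0,0,0],[0,0,0]], delta_pos=[[0.006,0,0.001],[0.012,0,0.002],[0.018,0,0.003],[0.023,0,-0.003],[0.029,0,-0.009],[0.034,0,-0.014],[0.04,0,-0.019],[0.048,0,-0.026],[0.056,0,-0.032],[0.065,0,-0.038]], gripper=[1,1,1,1,1,1,1,1,1,1])

```text
time: 11.97
position: [0.5675, -0.03, 0.1645]
tool_rot: [0.941, -0.026, 0.337, 0.007]
ft_force: [-0.9, 1.1, -1.6]
grip_width: 0.0007
grip_force: 0.8
```

```bash
cat > st.py <<'E'
from h import *
def path(angs,phi=50,off=.019,prot=.020):
    p=np.radians(phi);f=np.array([np.cos(yaw),np.sin(yaw),0]);B=np.array([.56,-.029,.13]);Z=np.array([0,0,1])
    n=f*np.sin(p)+Z*np.cos(p);d=f*np.cos(p)-Z*np.sin(p)
    return [B+.18*((1-np.cos(t))*f+np.sin(t)*Z)-off*n+prot*d for t in np.radians(angs)]
E
python3 - <<'E'
from st import *
to(path([20,30,40,50,60,70]),50)
S=cam('scene')
cv2.imwrite('pics/s6.png',cv2.resize(S['pixels'][130:310,210:450],(640,480)))
E
```

```text
11.97 [ 0.5675 -0.03    0.1645] [ 0.635 -0.03  -0.772] q [-0.357  0.471  2.163  2.244  0.25  -0.923] F [-0.87  1.09 -1.57]
rot [ 0.   0.6 -0.4]
pos [ 0.001  -0.0007  0.0014]
pos [ 0.0293 -0.0009 -0.0122]
pos [ 0.0595 -0.0011 -0.0206]
pos [ 0.0907 -0.0013 -0.0236]
pos [ 0.122  -0.0016 -0.0212]
pos [ 0.1524 -0.0018 -0.0133]
```

View pics/s6.png

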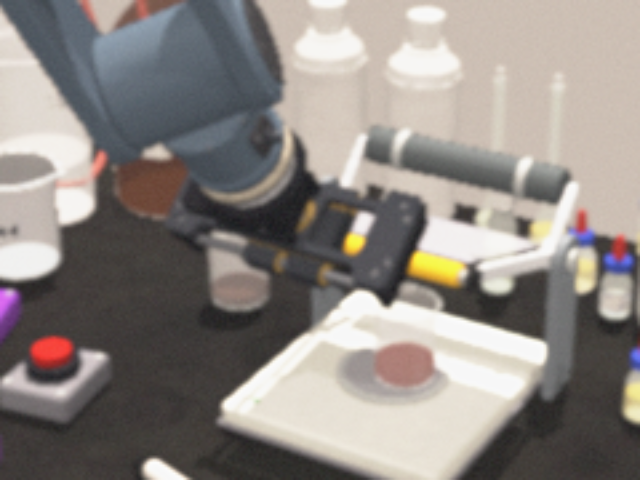

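The guard is up about 20° and riding on the fingers, with about 1.6 N. Continuing.

arm_command(delta_rot=[[0,0,0],[0,0,0],[0,0,0],[0,0,0],[0,0,0],[0,0,0],[0,0,0],[0,0,0]], delta_pos=[[0.008,0,-0.003],[0.015,0,-0.006],[0.022,0,-0.01],[0.029,0,-0.012],[0.037,0,-0.015],[0.044,0,-0.017],[0.052,0,-0.019],[0.06,-0.001,-0.021]], gripper=[1,1,1,1,1,1,1,1])

```text
time: 12.68
position: [0.6012, -0.0311, 0.2188]
tool_rot: [0.941, -0.026, 0.338, 0.006]
ft_force: [-1.4, -0.3, -0.1]
grip_width: 0.0003
grip_force: 0.3
```

Run:
```python
from st import *
to(path([40,50,60,65,70]),50)
```

```text
12.68 [ 0.6012 -0.0311  0.2188] [ 0.636 -0.03  -0.771] q [-0.33   0.373  2.034  1.234  0.19   0.129] F [-1.4  -0.31 -0.1 ]
rot [-0.   0.4 -0.4]
pos [-0.0011 -0.0002 -0.    ]
pos [ 0.0302 -0.0004 -0.003 ]
pos [ 0.0614 -0.0007 -0.0005]
pos [ 0.0768 -0.0008  0.0028]
pos [ 0.0918 -0.0009  0.0074]
```

arm_command(delta_rot=[[0,0,0],[0,-1,0],[0,-2,0],[0,-3,0],[0,-4,0],[0,-5,0],[0,-6,0],[0,-6,0],[0,-6,0],[0,-6,0]], delta_pos=[[0.008,0,-0.001],[0.016,0,-0.002],[0.024,0,-0.003],[0.032,0,-0.003],[0.04,0,-0.003],[0.048,0,-0.002],[0.056,0,-0.001],[0.064,0,0],[0.072,0,0.002],[0.08,0,0.003]], gripper=[1,1,1,1,1,1,1,1,1,1])

```text
time: 13.52
position: [0.665, -0.0345, 0.2669]
tool_rot: [0.957, -0.026, 0.288, 0.005]
ft_force: [-0.1, -0.1, -0.1]
grip_width: 0.0008
grip_force: 0.0
```

Run:
```python
from st import *
to(path([60,65,70]),56)
S=cam('scene')
cv2.imwrite('pics/s7.png',cv2.resize(S['pixels'][100:310,210:490],(640,480)))
```

```text
13.52 [ 0.665  -0.0345  0.2669] [ 0.552 -0.024 -0.834] q [-0.28   0.366  1.755  0.292  0.467  1.121] F [-0.12 -0.12 -0.09]
rot [-0.1  0.5 -0.5]
pos [-0.0187 -0.0005 -0.0022]
pos [-0.0031 -0.0006 -0.0006]
pos [ 0.0123 -0.0007  0.0024]
```

View pics/s7.png

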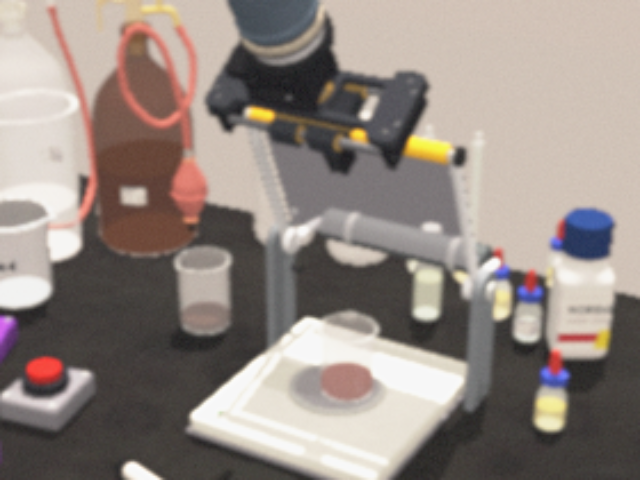

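The guard is past its balance point (about 66°) with zero force on the fingers. The beaker is untouched. I hold while it falls open, then check the bar by colour mask.

arm_command(delta_rot=[[0,0,0],[0,0,0],[0,0,0],[0,0,0],[0,0,0],[0,0,0],[0,0,0],[0,0,0],[0,0,0],[0,0,0],[0,0,0],[0,0,0]], delta_pos=[[0,0,0],[0,0,0],[0,0,0],[0,0,0],[0,0,0],[0,0,0],[0,0,0],[0,0,0],[0,0,0],[0,0,0],[0,0,0],[0,0,0]], gripper=[1,1,1,1,1,1,1,1,1,1,1,1])

```text
time: 14.57
position: [0.6647, -0.0348, 0.2666]
tool_rot: [0.957, -0.026, 0.288, 0.005]
ft_force: [-0.1, 0.1, 0.2]
grip_width: 0.0006
grip_force: 0.0
```

```bash
cat > chk.py <<'E'
from st import *
def yel():
  f=np.array([np.cos(yaw),np.sin(yaw),0]);l=np.array([-np.sin(yaw),np.cos(yaw),0])
  for n in ('scene','top'):
    c=cam(n);h=cv2.cvtColor(c['pixels'],cv2.COLOR_BGR2HSV);m=cv2.inRange(h,(20,150,120),(34,255,255))
    k,_,st,ce=cv2.connectedComponentsWithStats(m);print(n,[(ce[i].round(),st[i].tolist()) for i in range(1,k) if st[i][4]>25])
    for a in (60,75,85,94.5):
      t=np.radians(a);B=np.array([.56,-.029,.13])+.18*((1-np.cos(t))*f+np.sin(t)*np.array([0,0,1]))
      print(a,[np.round(proj(c,B+s*l)) for s in (.09,-.09)])
E
python3 -c "
from chk import *
to([.55,-.03,.32],56);yel()"
```

```text
14.57 [ 0.6647 -0.0348  0.2666] [ 0.552 -0.024 -0.834] q [-0.28   0.366  1.755  0.292  0.466  1.121] F [-0.12  0.06  0.22]
rot [-0.1  0.5 -0.5]
pos [-0.0663  0.0009 -0.1079]
scene [(array([409., 145.]), [396, 139, 27, 11, 158]), (array([473., 248.]), [471, 245, 6, 7, 30])]
60 [array([320., 158.]), array([395., 174.])]
75 [array([330., 144.]), array([405., 159.])]
85 [array([337., 137.]), array([411., 151.])]
94.5 [array([344., 133.]), array([417., 147.])]
top [(array([371., 123.]), [312, 115, 122, 17, 1252])]
60 [array([317., 184.]), array([421., 190.])]
75 [array([318., 156.]), array([424., 162.])]
85 [array([319., 138.]), array([425., 143.])]
94.5 [array([320., 121.]), array([426., 127.])]
```

The bar sits where the 1.65 rad stop predicts (top view row 123, predicted 124). Retreating towards the robot.

arm_command(delta_rot=[[0,0,0],[0,0,0],[0,0,0],[0,0,0],[0,0,0],[0,0,0],[0,0,0],[0,0,0],[0,0,0],[0,0,0],[0,0,0],[0,0,0]], delta_pos=[[-0.011,0,-0.018],[-0.022,0,-0.036],[-0.033,0,-0.054],[-0.044,0,-0.072],[-0.055,0,-0.09],[-0.066,0,-0.108],[-0.066,0,-0.108],[-0.066,0,-0.108],[-0.066,0,-0.108],[-0.066,0,-0.108],[-0.066,0,-0.108],[-0.066,0,-0.108]], gripper=[1,1,1,1,1,1,1,1,1,1,1,1])

```text
time: 15.67
position: [0.5507, -0.0291, 0.3196]
tool_rot: [0.957, -0.026, 0.288, 0.005]
ft_force: [-0.4, 0.3, -0.3]
grip_width: 0.0007
grip_force: 0.0
```

```bash
python3 -c "
from chk import *
to([.55,-.03,.32],56);yel()
robot.hand_in()"
```

```text
15.67 [ 0.5507 -0.0291  0.3196] [ 0.551 -0.024 -0.834] q [-0.351  0.124  1.93   0.326  0.549  1.043] F [-0.35  0.32 -0.27]
rot [-0.1  0.5 -0.5]
pos [-0.0003  0.0009 -0.0007]
scene [(array([396., 142.]), [369, 135, 54, 15, 319]), (array([474., 248.]), [471, 245, 6, 7, 30])]
60 [array([320., 158.]), array([395., 174.])]
75 [array([330., 144.]), array([405., 159.])]
85 [array([337., 137.]), array([411., 151.])]
94.5 [array([344., 133.]), array([417., 147.])]
top [(array([371., 123.]), [312, 115, 122, 17, 1251])]
60 [array([317., 184.]), array([421., 190.])]
75 [array([318., 156.]), array([424., 162.])]
85 [array([319., 138.]), array([425., 143.])]
94.5 [array([320., 121.]), array([426., 127.])]
the job is handed in; nothing more can be done
```

I pressed the red stop button fully down, then pushed the splash guard up until it stood open against its stop by itself, and handed the job in at 15.7 s with the arm clear; two joints (q6, q3) read up to 0.004 rad past their listed limits on the way, which may count against the range rule.

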